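# Lids back on the storage canisters

### The job

The four white canisters are washed and dry: put the wooden lids back on, each on the canister it fits by size, the plug inside the mouth and the disc lying flat on the rim. Set the lids down rather than dropping them, leave the canisters standing where they are, and leave the glass and the steel pan lid alone.

Things in the scene. Friction and masses are not known exactly. Their poses are not given: they have to be found in the camera images.
- can_small: The smallest of four plain white ceramic storage canisters, open at the top, round, standing loose: 60 mm outer diameter, 60 mm high, wall 5 mm (mouth 50 mm), about 0.25 kg. Origin: centre of its underside; z up along its axis.
- can_medium: The second smallest of four plain white ceramic storage canisters, open at the top, round, standing loose: 74 mm outer diameter, 70 mm high, wall 5 mm (mouth 64 mm), about 0.35 kg. Origin: centre of its underside; z up along its axis.
- can_large: The second largest of four plain white ceramic storage canisters, open at the top, round, standing loose: 88 mm outer diameter, 80 mm high, wall 5 mm (mouth 78 mm), about 0.5 kg. Origin: centre of its underside; z up along its axis.
- can_biggest: The largest of four plain white ceramic storage canisters, open at the top, round, standing loose: 102 mm outer diameter, 90 mm high, wall 5 mm (mouth 92 mm), about 0.65 kg. Origin: centre of its underside; z up along its axis.
- lid_small: The smallest of four round pale wooden lids, right way up: disc 64 mm in diameter, 8 mm thick; under it a cork plug 8 mm deep, 40 mm wide (foot 34 mm), 5 mm play all round in the 60 mm canister; on top a round knob 22 mm wide, 30 mm high. Origin: centre of the plug's underside (disc top 16, knob top 46 mm above it); z up. Seated, it is 52 mm above the canister's origin. Under 0.15 kg.
- lid_medium: The second smallest of four round pale wooden lids, right way up: disc 78 mm in diameter, 8 mm thick; under it a cork plug 8 mm deep, 54 mm wide (foot 48 mm), 5 mm play all round in the 74 mm canister; on top a round knob 22 mm wide, 30 mm high. Origin: centre of the plug's underside (disc top 16, knob top 46 mm above it); z up. Seated, it is 62 mm above the canister's origin. Under 0.15 kg.
- lid_large: The second largest of four round pale wooden lids, right way up: disc 92 mm in diameter, 8 mm thick; under it a cork plug 8 mm deep, 68 mm wide (foot 62 mm), 5 mm play all round in the 88 mm canister; on top a round knob 22 mm wide, 30 mm high. Origin: centre of the plug's underside (disc top 16, knob top 46 mm above it); z up. Seated, it is 72 mm above the canister's origin. Under 0.15 kg.
- lid_biggest: The largest of four round pale wooden lids, right way up: disc 106 mm in diameter, 8 mm thick; under it a cork plug 8 mm deep, 82 mm wide (foot 76 mm), 5 mm play all round in the 102 mm canister; on top a round knob 22 mm wide, 30 mm high. Origin: centre of the plug's underside (disc top 16, knob top 46 mm above it); z up. Seated, it is 82 mm above the canister's origin. Under 0.15 kg.
- tumbler: Bystander: greenish drinking glass, 68 mm in diameter, 95 mm high, loose, upright, to be left alone. Origin: centre of its underside.
- pan_lid: Bystander: steel lid of a milk pan, 104 mm in diameter, with a black plastic knob (30 mm in diameter, top 39 mm up), loose, to be left alone. Origin: centre of its underside.
Not all that is in view belongs to the job. What is shaped like the lid_small but orange or purple is not meant.

How it is judged:
At the end, for the whole second after the job is handed in: Every wooden lid is seated on the canister of its own size: centred within 9 mm, at its seated height within 4 mm, level within 4.5 degrees; each canister is upright (within 4.5 degrees) within 30 mm of where it began; everything is released and at rest (horizontal distance between lid_small and can_small below 0.009 m and z of lid_small in the frame of can_small between 0.048 and 0.056 m and angle between each of lid_small, can_small, lid_medium, can_medium, lid_large, can_large, lid_biggest, can_biggest's own z axis and vertical below 0.08 rad and distance of each of can_small, can_medium, can_large, can_biggest from where it was at the start of the episode below 0.03 m and linear speed of each of lid_small, can_small, lid_medium, can_medium, lid_large, can_large, lid_biggest, can_biggest below 0.02 m/s and horizontal distance between lid_medium and can_medium below 0.009 m and z of lid_medium in the frame of can_medium between 0.058 and 0.066 m and horizontal distance between lid_large and can_large below 0.009 m and z of lid_large in the frame of can_large between 0.068 and 0.076 m and horizontal distance between lid_biggest and can_biggest below 0.009 m and z of lid_biggest in the frame of can_biggest between 0.078 and 0.086 m); the robot touches nothing.
It fails at once if a canister is tipped by more than 25 degrees (angle between any of can_small, can_medium, can_large, can_biggest's own z axis and vertical above 0.44 rad).
It fails at once if a lid is dropped onto its canister (let go and falling 25 mm or more above its seat) ((horizontal distance between lid_small and can_small below 0.05 m and z of lid_small in the frame of can_small above 0.077 m and contact force between the fingers and lid_small below 0.05 N and linear speed of lid_small above 0.3 m/s) or (horizontal distance between lid_medium and can_medium below 0.05 m and z of lid_medium in the frame of can_medium above 0.087 m and contact force between the fingers and lid_medium below 0.05 N and linear speed of lid_medium above 0.3 m/s) or (horizontal distance between lid_large and can_large below 0.05 m and z of lid_large in the frame of can_large above 0.097 m and contact force between the fingers and lid_large below 0.05 N and linear speed of lid_large above 0.3 m/s) or (horizontal distance between lid_biggest and can_biggest below 0.05 m and z of lid_biggest in the frame of can_biggest above 0.107 m and contact force between the fingers and lid_biggest below 0.05 N and linear speed of lid_biggest above 0.3 m/s)).
It fails at once if the drinking glass is moved by more than 30 mm (distance of tumbler from where it was at the start of the episode above 0.03 m).
It fails at once if the steel pan lid is moved by more than 30 mm (distance of pan_lid from where it was at the start of the episode above 0.03 m).
It also fails if it takes over 99 s, if anything falls off the work surface, if the arm or the gripper's body presses on something with over 40 N, if the wrist force passes 120 N, or if a joint passes its speed limit or range.

### The arm

A 7-joint arm with a two-finger parallel gripper is mounted at the origin on the work surface. World frame = base frame: x ahead of the robot, y to its left, z up, the work surface at z = 0. Lengths are in m, angles in rad, forces in N, time in s.
With the tool pointing down it reaches from about 0.425 to 1.025 m from the base axis. Payload 9.4 kg.
Tool frame: the origin (TCP) lies at the very end of the fingers, on their centre line; the grasp point (between the pads) lies ctrl.pinch_z behind it (ctrl.pinch_z is the distance from the TCP to the grasp point, in m); z points along the fingers, y is the line along which they close (so a half turn about z gives the same grasp; the last joint's range is limited). The gripper opens to 85 mm and grips with 20 to 120 N. Pads are 22 mm wide; open, the fingers measure 114 mm over their backs; the gripper's body (76 mm by 85 mm) begins 54 mm behind the grasp point. The pads swing forward as they close: fully open they stand 13 mm farther back than shut.
Start: joints at [-1.293, 0.599, -0.003, 1.599, 0.002, 0.943, -0.08], TCP at [0.252, 0.68, 0.231] pointing down, gripper open.
Joint ranges: [-2.57, 2.57], [-0.35, 1.97], [-1.29, 1.29], [0.11, 2.56], [-1.05, 4.19], [0.11, 1.86], [-2.63, 2.63]. Speed limits (rad/s): [2.22, 2.22, 3.01, 3.01, 3.14, 3.14, 3.14].

### API

Orientations are given as a rotation vector (axis times angle).
In Python, from plant import ctrl, cams gives the robot as it stands.
- The arm moves only by the tool move_arm, never from a script. Its argument "deltas" is a list of rows, each a list of 5 numbers: the shift along the tool's x, y, z in a scale on which 1.0 is 600 mm, then the turn about the tool's z in normalised numbers (1 is 60 degrees), then the opening, from -1 (shut) to 1 (fully open). A call has 1 to 12 rows; each row is the pose to reach, as a shift and turn from the pose commanded when the call began, along the tool's axes at that moment; what a row does not reach only later rows make up. A row lasts 1/12 s, in which the tool goes at most 41.7 mm and 7.16 degrees, less where a joint would pass 70% of its speed; a pose out of reach is approached as far as the arm can. A call with a gripper value outside its range is refused whole. The fingers move at their own pace and stop on an object; "newtons" is the grip in N (left out, the last holds). Time passes only in rows, so rows that repeat a pose let the fingers close. It gives the time, the measured TCP pose, the force, the opening and the grip force at its end, in the units of the state.
- ctrl.observe(): the state, without advancing time (a new reading comes with each control period).
- cams.camera(name): name is "scene" or "top"; returns a dict with "img" (384x512x3 uint8, red, green, blue), "vertical_fov" (degrees; the focal length in pixels is half the picture's height over the tangent of half this angle, whatever the lens; pixels are square), "cx", "cy" (the principal point, pixels), "k1" (the pictures are not rectified: a ray, as slopes to the right and down, at radius r is drawn at 1 + k1 r^2 times it, then the intrinsics apply), "R" (3x3) and "t" (3): a world point X has camera coordinates R X + t. Camera axes: x right, y down, z forward; pixel columns grow to the right and rows downward; lengths in m; the calibration is good to about 2 mm. A picture is of the moment at which its call begins. There is no depth.
- ctrl.hand_in(): hands the job in; it is judged then, once.
The state is a dict: "t": time; "joints": joint angles; "joint_velocities": joint speeds; "tau": joint torques, N m; "tool_pos": TCP position; "tcp_rot": TCP orientation; "wrist_force": force on the tool from outside, world axes, zero at the start; "wrist_torque": the same for the moment, N m; "finger_gap": finger opening in m; "finger_force": force on a finger pad.
Only numpy, scipy, OpenCV 4.12 (cv2) and the standard library are available. Lean on these libraries where they do the work, as an engineer would, in place of code of your own. Each camera call takes 0.05 s, during which the arm holds its last target. There are 200 camera calls.

## Working session

There is one attempt and no reset: what is moved stays moved. The work goes in short steps, Python scripts to look and compute and a tool call to move; the robot and the scene stay as the last step left them, time stands still between calls to the robot, and variables do not carry over. Pictures are saved under pics/ and viewed, at most 14 in all, crops included, and the job is handed in when it is done.

Besides the shell and the picture viewer there is one more tool, called after ">>>" by a JSON object that holds its "name" and its "arguments". move_arm: Moves the arm, as the interface text tells. Its arguments: {"type":"object","properties":{"deltas":{"type":"array","items":{"type":"array","items":{"type":"number"}}},"newtons":{"type":"number"}},"required":["deltas"]}

```bash
mkdir -p pics; ls; python3 - <<'E'
from plant import ctrl,cams
import cv2,numpy as np
print(ctrl.observe(), ctrl.pinch_z)
for n in("scene","top"):
    c=cams.camera(n); cv2.imwrite(f"pics/{n}0.png",c["img"][:,:,::-1])
    print(n,{k:v for k,v in c.items() if k!="img"})
E
```

```text
pics
{'t': 0.0, 'joints': array([-1.29269149,  0.60013364, -0.00256025,  1.60015618,  0.00178332,
        0.94289346, -0.07981592]), 'joint_velocities': array([-0.00078557,  0.00024762,  0.00075402, -0.00074532,  0.00101007,
        0.00082153,  0.00077477]), 'tau': array([ 2.47808784e-04, -7.76455736e+01,  1.56475257e+00, -2.58009499e+01,
        1.22805830e-02,  8.77168874e-03,  1.81386758e-05]), 'tool_pos': array([0.25170384, 0.67938559, 0.23040116]), 'tcp_rot': array([-5.54306710e-01, -3.09214209e+00,  2.48228813e-03]), 'wrist_force': array([ 0.11230328, -0.44730271,  0.96279377]), 'wrist_torque': array([-0.05167238, -0.00973105, -0.03957059]), 'finger_force': 0.0, 'finger_gap': 0.08549707169967982} 0.0187
scene {'vertical_fov': 45.178195823621685, 'cx': 260.0741709210024, 'cy': 188.3657476367981, 'k1': -0.15417637301063242, 'R': array([[-0.10178986,  0.99475888,  0.00967485],
       [ 0.67801218,  0.07648855, -0.73106018],
       [-0.72796862, -0.06785485, -0.68224439]]), 't': array([ 0.03811009, -0.27125374,  1.45491234])}
top {'vertical_fov': 45.09864305590416, 'cx': 255.4229309146224, 'cy': 185.8549573045335, 'k1': -0.14301006595373464, 'R': array([[ 0.01321025, -0.99979944, -0.01505224],
       [-0.99572032, -0.01177632, -0.09166443],
       [ 0.09146878,  0.01619873, -0.99567618]]), 't': array([0.01252414, 0.47197216, 1.34150623])}
```

View pics/scene0.png

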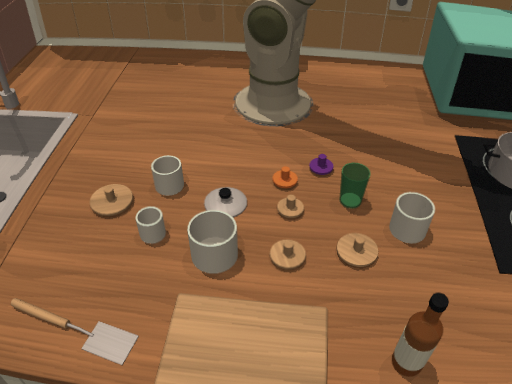

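View pics/top0.png

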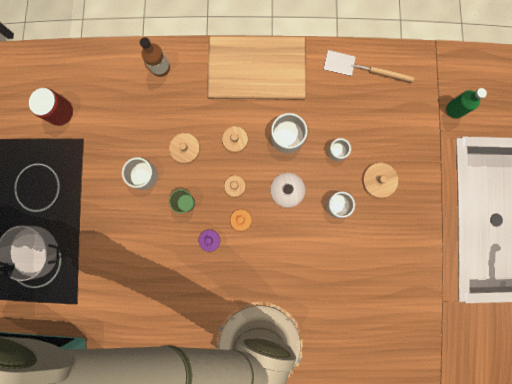

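Top view: the wooden lids are at about (381,180) biggest, (184,148) large, (235,139) medium and (235,186) small. The canisters are at (289,131) biggest, (138,173) large, (342,205) medium and (341,148) small. Things that could be mistaken for these: orange lid (241,220), purple lid (209,240), pan lid (288,190), glass (181,200). Next I measure.

```bash
cat >h.py <<'E'
import cv2,numpy as np
from scipy.optimize import least_squares
from scipy.spatial.transform import Rotation
from plant import ctrl,cams
def ray(c,uv):
    f=192/np.tan(np.radians(c["vertical_fov"]/2))
    K=np.array([[f,0,c["cx"]],[0,f,c["cy"]],[0,0,1]])
    p=cv2.undistortPoints(np.float64(uv).reshape(-1,1,2),K,np.array([c["k1"],0,0,0,0.])).reshape(-1,2)
    return np.c_[p,np.ones(len(p))]@c["R"], -c["R"].T@c["t"]
def plane(c,uv,z):
    d,o=ray(c,uv); return (o+d*((z-o[2])/d[:,2])[:,None])[:,:2]
def pix(c,X):
    f=192/np.tan(np.radians(c["vertical_fov"]/2)); K=np.array([[f,0,c["cx"]],[0,f,c["cy"]],[0,0,1]])
    return cv2.projectPoints(np.float64(X).reshape(-1,1,3),cv2.Rodrigues(c["R"])[0],c["t"],K,np.array([c["k1"],0,0,0,0.]))[0].reshape(-1,2)
def circ(P,r=None):
    s=least_squares(lambda q:np.hypot(*(P-q[:2]).T)-(q[2] if r is None else r),[*P.mean(0),r or .04],loss="soft_l1",f_scale=.001)
    return s.x,np.sqrt(np.mean(s.fun**2))
def delta(xy,z=None,yaw=None):
    "tool-axis shift to a world point"
    s=ctrl.observe(); R=Rotation.from_rotvec(s["tcp_rot"]).as_matrix(); p=s["tool_pos"]
    return np.round(R.T@(np.array([*xy,p[2] if z is None else z])-p),4)
E
cat >m.py <<'E'
from h import *
c=cams.camera("top"); img=c["img"]; hsv=cv2.cvtColor(img,cv2.COLOR_RGB2HSV)
o=-c["R"].T@c["t"]; print("cam",o)
for n,u,z,r in[("Lbig",(381,185),.016,.053),("Llar",(184,153),.016,.046),("Lmed",(235,144),.016,.039),("Lsm",(235,191),.016,.032),
 ("Cbig",(289,131),.09,.051),("Clar",(138,173),.08,.044),("Cmed",(342,205),.07,.037),("Csm",(341,148),.06,.03)]:
    print(n,"hsv",hsv[u[1],u[0]],"table",hsv[u[1]+ (30 if n[0]=='L' else 26),u[0]],end=" ")
    if n[0]=="L": m=((hsv[...,1]<150)&(hsv[...,2]>110)).astype(np.uint8)
    else: m=(hsv[...,1]<70).astype(np.uint8)
    w=np.zeros_like(m); cv2.circle(w,u,28,1,-1); m=cv2.morphologyEx(m*w,cv2.MORPH_OPEN,np.ones((3,3),np.uint8))
    k=max(cv2.findContours(m,cv2.RETR_EXTERNAL,cv2.CHAIN_APPROX_NONE)[0],key=cv2.contourArea).reshape(-1,2)
    P=plane(c,k,z)
    if n[0]=="C":
        v=P.mean(0)-o[:2]; P=P[(P-P.mean(0))@(v/np.linalg.norm(v))>-.005]
    q,e=circ(P); q2,e2=circ(P,r)
    print(n,np.round(q*1000,1),"rms",round(e*1000,1),"fixed r",np.round(q2[:2]*1000,1),round(e2*1000,1),"reach",round(np.hypot(*q2[:2]),3))
g=img[100:240,110:420][:,:,::-1]; cv2.imwrite("pics/crop.png",cv2.resize(g,(775,350),interpolation=cv2.INTER_CUBIC))
E
python3 m.py
```

```text
cam [ 0.34708088 -0.00365098  1.37915737]
Lbig hsv [ 16 118 221] table [ 13 143 186] Lbig [ 479.6 -356.4   82.7] rms 1.5 fixed r [ 479.8 -355.4] 29.7 reach 0.597
Llar hsv [ 15 121 213] table [ 13 139 191] Llar [569.2 234.5  83.2] rms 1.5 fixed r [573.  233.7] 37.3 reach 0.619
Lmed hsv [ 15 115 221] table [ 13 140 198] Lmed [598.   81.4  82.9] rms 1.0 fixed r [596.8  82.2] 43.9 reach 0.602
Lsm hsv [ 15 116 227] table [ 15 166 227] Lsm [457.6  79.1  80.9] rms 7.8 fixed r [458.6  78.5] 47.0 reach 0.465
Cbig hsv [ 68   4 239] table [ 12 136 157] Cbig [625.2 -75.   50.1] rms 0.7 fixed r [624.1 -74.8] 0.9 reach 0.629
Clar hsv [ 43  13 238] table [ 13 142 185] Clar [501.9 358.9  43.4] rms 0.8 fixed r [501.6 358.3] 0.9 reach 0.616
Cmed hsv [ 90   5 241] table [ 13 140 198] Cmed [ 417.5 -227.9   36.1] rms 0.7 fixed r [ 417.3 -226.8] 0.8 reach 0.475
Csm hsv [ 34  18 237] table [ 13 141 186] Csm [ 581.3 -226.    29.4] rms 0.7 fixed r [ 580.7 -225.5] 0.8 reach 0.623
```

View pics/crop.png

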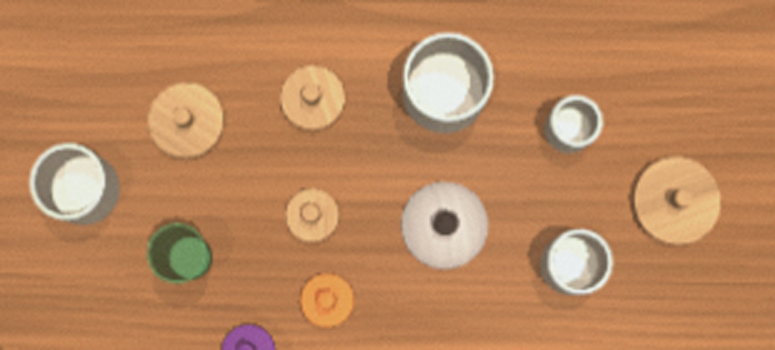

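The crop confirms the choice by size: pale wooden discs, largest at crop (677,200), then (186,120), (313,97) and (312,215). Orange and purple are excluded. I need a better mask for the lids.

```bash
cat >m2.py <<'E'
from h import *
c=cams.camera("top"); img=cv2.bilateralFilter(c["img"],5,30,3); lab=cv2.cvtColor(img,cv2.COLOR_RGB2LAB).astype(int)
for n,u,r in[("Lbig",(381,180),.053),("Llar",(184,148),.046),("Lmed",(235,139),.039),("Lsm",(235,186),.032)]:
    yy,xx=np.mgrid[:384,:512]; d=np.hypot(xx-u[0],yy-u[1]); rp=r*390
    s=lab[...,1]  # a: redness lower on pale wood
    a_in=np.median(s[(d<rp*.8)&(d>rp*.45)]); a_out=np.median(s[(d>rp*1.2)&(d<rp*1.6)])
    m=((s<(a_in+a_out)/2)&(d<rp*1.5)).astype(np.uint8); m=cv2.morphologyEx(m,cv2.MORPH_OPEN,np.ones((3,3),np.uint8))
    k=max(cv2.findContours(m,cv2.RETR_EXTERNAL,cv2.CHAIN_APPROX_NONE)[0],key=cv2.contourArea)
    P=plane(c,k.reshape(-1,2),.016); q,e=circ(P); q2,e2=circ(P,r)
    print(n,a_in,a_out,np.round(q*1000,1),round(e*1000,1),"fixed",np.round(q2[:2]*1000,1),round(e2*1000,1),"knob px pred",np.round(pix(c,[*q[:2],.046]),1))
E
python3 m2.py
```

```text
Lbig 139.0 146.0 [ 495.  -351.4   53. ] 1.4 fixed [ 495.  -351.4] 1.4 knob px pred [[382.  178.7]]
Llar 139.0 146.0 [585.1 234.8  44.5] 1.0 fixed [585.  234.7] 1.8 knob px pred [[182.2 145.9]]
Lmed 139.0 146.0 [613.5  82.8  37.5] 1.0 fixed [613.7  82.9] 1.9 knob px pred [[234.  136.7]]
Lsm 139.0 146.0 [471.5  80.8  29.9] 0.9 fixed [471.3  80.5] 2.3 knob px pred [[233.8 184.9]]
```

Lid radii match (disc circles 1.5 mm under nominal, half a pixel), and the predicted knob pixels agree with the crop. Starting with lid_large.

```bash
cat >d.py <<'E'
from h import *
import sys
a=list(map(float,sys.argv[1:])); s=ctrl.observe()
print("delta",delta(a[:2],a[2] if len(a)>2 else None),"at",np.round(s["tool_pos"],4),"t",round(s["t"],2),"j7",round(s["joints"][6],2),"gap",round(s["finger_gap"],4))
E
python3 d.py .585 .2348 .1
```

```text
delta [-0.4669 -0.3012  0.1311] at [0.2518 0.6796 0.2307] t 0.2 j7 -0.08 gap 0.0854
```

The rows are not in the units I measure in: shifts go in shares of 600 mm and turns go in shares of 60 degrees. I convert before sending: -0.467 m is -0.7783, -0.301 m is -0.5017.

>>> {"name": "move_arm", "arguments": {"deltas": [[-0.7783,-0.5017,0,0,1],[-0.7783,-0.5017,0,0,1],[-0.7783,-0.5017,0,0,1],[-0.7783,-0.5017,0,0,1],[-0.7783,-0.5017,0,0,1],[-0.7783,-0.5017,0,0,1],[-0.7783,-0.5017,0,0,1],[-0.7783,-0.5017,0,0,1],[-0.7783,-0.5017,0,0,1],[-0.7783,-0.5017,0,0,1],[-0.7783,-0.5017,0,0,1],[-0.7783,-0.5017,0,0,1]], "newtons": 30}}

```text
t: 1.2
tool_pos: [0.5527, 0.278, 0.2313]
tcp_rot: [0.554, 3.092, 0.0]
wrist_force: [0.4, 0.6, 0.7]
finger_gap: 0.0853
finger_force: 0.0
```

```bash
python3 d.py .585 .2348 .1
```

```text
delta [-0.0452 -0.0293  0.1313] at [0.5527 0.278  0.2313] t 1.2 j7 0.66 gap 0.0853
```

Scaled: 0.12 m is 0.2, 0.09 m is 0.15.

>>> {"name": "move_arm", "arguments": {"deltas": [[-0.075,-0.0483,0.05,0,0.3],[-0.075,-0.0483,0.1,0,0.3],[-0.075,-0.0483,0.15,0,0.3],[-0.075,-0.0483,0.2,0,0.3],[-0.075,-0.0483,0.2,0,0.3],[-0.075,-0.0483,0.2,0,0.3],[-0.075,-0.0483,0.2,0,0.3],[-0.075,-0.0483,0.2,0,0.3]]}}

```text
t: 1.87
tool_pos: [0.5849, 0.2379, 0.1134]
tcp_rot: [0.553, 3.09, 0.003]
wrist_force: [0.7, 0.6, -0.1]
finger_gap: 0.0555
finger_force: 0.0
```

```bash
python3 d.py .585 .2348 .019
```

```text
delta [-0.0009 -0.0031  0.0944] at [0.5849 0.2379 0.1134] t 1.87 j7 0.74 gap 0.0555
```

Scaled: 0.094 m is 0.1567, -0.003 m is -0.005.

>>> {"name": "move_arm", "arguments": {"deltas": [[-0.0017,-0.005,0.05,0,0.3],[-0.0017,-0.005,0.1,0,0.3],[-0.0017,-0.005,0.1333,0,0.3],[-0.0017,-0.005,0.1567,0,0.3],[-0.0017,-0.005,0.1567,0,0.3],[-0.0017,-0.005,0.1567,0,-1],[-0.0017,-0.005,0.1567,0,-1],[-0.0017,-0.005,0.1567,0,-1],[-0.0017,-0.005,0.1567,0,-1],[-0.0017,-0.005,0.1567,0,-1],[-0.0017,-0.005,0.1567,0,-1],[-0.0017,-0.005,0.1567,0,-1]]}}

```text
t: 2.87
tool_pos: [0.5849, 0.2343, 0.0191]
tcp_rot: [0.554, 3.09, 0.003]
wrist_force: [-0.7, -0.6, 6.9]
finger_gap: 0.0212
finger_force: 29.3
```

```bash
python3 d.py .5016 .3583 .2; python3 - <<'E'
from h import *
c=cams.camera("scene"); cv2.imwrite("pics/s1.png",cv2.resize(c["img"][90:310,270:470,::-1],None,fx=2.5,fy=2.5,interpolation=2))
E
```

```text
delta [ 0.1208  0.0877 -0.181 ] at [0.5849 0.2343 0.0191] t 2.87 j7 0.74 gap 0.0212
```

View pics/s1.png

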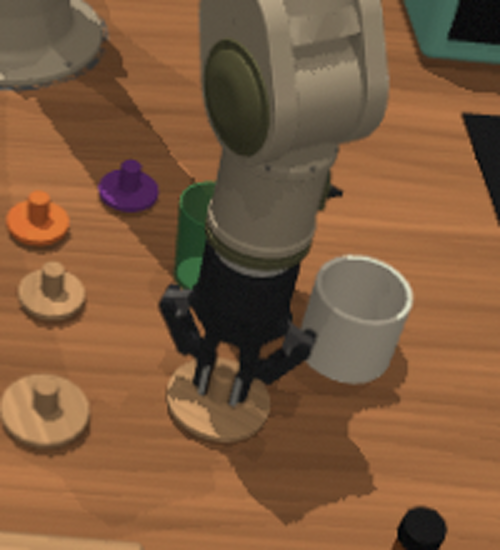

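Gap 21 mm on the knob with 29 N: lid_large is held. The fingertips just touch the disc, so I'll grasp slightly higher next time.

Scaled: -0.13 m is -0.2167, -0.12 m is -0.2.

>>> {"name": "move_arm", "arguments": {"deltas": [[0,0,-0.05,0,-1],[0,0,-0.1,0,-1],[0,0,-0.15,0,-1],[0,0,-0.2,0,-1],[0.05,0.0367,-0.2167,0,-1],[0.1,0.0733,-0.2167,0,-1],[0.15,0.1083,-0.2167,0,-1],[0.1833,0.1333,-0.2167,0,-1],[0.2017,0.1467,-0.2167,0,-1],[0.2017,0.1467,-0.2167,0,-1],[0.2017,0.1467,-0.2167,0,-1],[0.2017,0.1467,-0.2167,0,-1]]}}

```text
t: 3.92
tool_pos: [0.5023, 0.3566, 0.1475]
tcp_rot: [0.557, 3.091, -0.001]
wrist_force: [0.5, -0.5, -0.3]
finger_gap: 0.0209
finger_force: 29.6
```

```bash
python3 d.py .5016 .3583 .093; python3 - <<'E'
from h import *
c=cams.camera("scene"); cv2.imwrite("pics/s2.png",cv2.resize(c["img"][90:310,270:470,::-1],None,fx=2.5,fy=2.5,interpolation=2))
E
```

```text
delta [0.0013 0.0014 0.0545] at [0.5023 0.3566 0.1475] t 3.92 j7 0.52 gap 0.0209
```

View pics/s2.png

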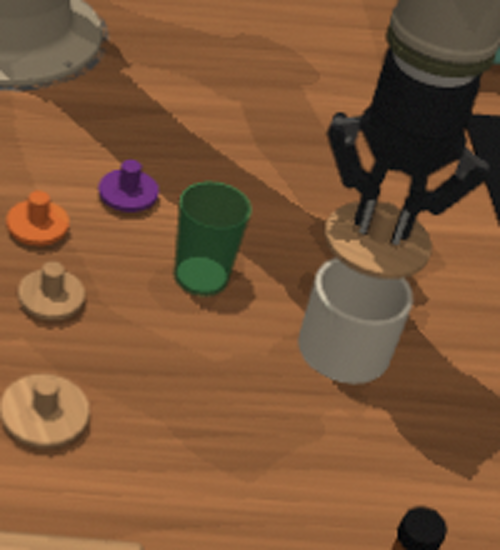

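Held level over the canister. Lowering.

Scaled: 0.055 m is 0.0917, 0.053 m is 0.0883.

>>> {"name": "move_arm", "arguments": {"deltas": [[0.0017,0.0017,0.025,0,-1],[0.0017,0.0017,0.045,0,-1],[0.0017,0.0017,0.0583,0,-1],[0.0017,0.0017,0.0683,0,-1],[0.0017,0.0017,0.0767,0,-1],[0.0017,0.0017,0.0833,0,-1],[0.0017,0.0017,0.0883,0,-1],[0.0017,0.0017,0.0917,0,-1],[0.0017,0.0017,0.0917,0,-1],[0.0017,0.0017,0.0917,0,-1]]}}

```text
t: 4.8
tool_pos: [0.5005, 0.3598, 0.0925]
tcp_rot: [0.554, 3.092, 0.0]
wrist_force: [-0.5, -0.2, -0.1]
finger_gap: 0.0209
finger_force: 29.6
```

Scaled: -0.12 m is -0.2, -0.08 m is -0.1333.

>>> {"name": "move_arm", "arguments": {"deltas": [[0,0,0.0017,0,-1],[0,0,0.0025,0,-1],[0,0,0.0025,0,-0.3],[0,0,0.0025,0,0],[0,0,0.0025,0,0.3],[0,0,0.0025,0,0.3],[0,0,0,0,0.3],[0,0,-0.0333,0,0.3],[0,0,-0.0833,0,0.3],[0,0,-0.1333,0,0.3],[0,0,-0.2,0,0.3],[0,0,-0.2,0,0.3]]}}

```text
t: 5.8
tool_pos: [0.5031, 0.3615, 0.2194]
tcp_rot: [0.554, 3.086, 0.012]
wrist_force: [2.5, 1.2, 0.1]
finger_gap: 0.0559
finger_force: 0.0
```

```bash
python3 d.py .6136 .0829 .13; python3 - <<'E'
from h import *
c=cams.camera("scene"); cv2.imwrite("pics/s3.png",cv2.resize(c["img"][90:310,270:470,::-1],None,fx=2.5,fy=2.5,interpolation=2))
E
```

```text
delta [-0.2001 -0.2235  0.0884] at [0.5031 0.3615 0.2194] t 5.8 j7 0.52 gap 0.0559
```

View pics/s3.png

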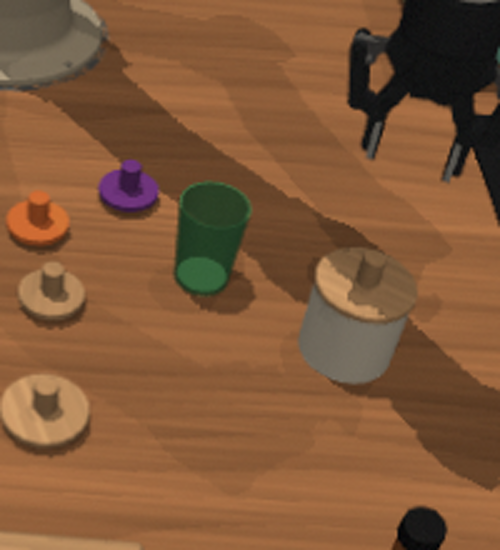

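lid_large looks seated and flat. Next lid_medium.

Scaled: -0.223 m is -0.3717, -0.21 m is -0.35.

>>> {"name": "move_arm", "arguments": {"deltas": [[-0.0417,-0.0467,0,0,0.3],[-0.0833,-0.0933,0,0,0.3],[-0.125,-0.14,0,0,0.3],[-0.1667,-0.1867,0,0,0.3],[-0.2083,-0.2333,0,0,0.3],[-0.25,-0.28,0.0333,0,0.3],[-0.2917,-0.3267,0.0667,0,0.3],[-0.3167,-0.35,0.1,0,0.3],[-0.3333,-0.3717,0.1467,0,0.3],[-0.3333,-0.3717,0.1467,0,0.3],[-0.3333,-0.3717,0.1467,0,0.3],[-0.3333,-0.3717,0.1467,0,0.3]]}}

```text
t: 6.85
tool_pos: [0.6102, 0.0822, 0.1244]
tcp_rot: [-0.553, -3.092, -0.001]
wrist_force: [0.6, -0.0, 0.8]
finger_gap: 0.0555
finger_force: 0.0
```

```bash
python3 d.py .6136 .0829 .021
```

```text
delta [-0.003   0.0018  0.1034] at [0.6102 0.0822 0.1244] t 6.85 j7 1.01 gap 0.0555
```

Scaled: 0.06 m is 0.1, -0.003 m is -0.005.

>>> {"name": "move_arm", "arguments": {"deltas": [[-0.005,0.0033,0.05,0,0.3],[-0.005,0.0033,0.1,0,0.3],[-0.005,0.0033,0.1,0,0.3],[-0.005,0.0033,0.1,0,0.3]]}}

```text
t: 7.18
tool_pos: [0.6133, 0.0834, 0.0646]
tcp_rot: [-0.551, -3.091, 0.0]
wrist_force: [0.8, -0.7, 0.4]
finger_gap: 0.0555
finger_force: 0.0
```

```bash
python3 d.py .6136 .0829 .021
```

```text
delta [-0.0005 -0.0004  0.0436] at [0.6133 0.0834 0.0646] t 7.18 j7 1.01 gap 0.0555
```

Descend, grasp and lift.

Scaled: 0.043 m is 0.0717, 0.036 m is 0.06.

>>> {"name": "move_arm", "arguments": {"deltas": [[0,0,0.0333,0,0.3],[0,0,0.06,0,0.3],[0,0,0.0717,0,0.3],[0,0,0.0717,0,0.3],[0,0,0.0717,0,-1],[0,0,0.0717,0,-1],[0,0,0.0717,0,-1],[0,0,0.0717,0,-1],[0,0,0.0717,0,-1],[0,0,0.0717,0,-1],[0,0,0.0717,0,-1]]}}

```text
t: 8.1
tool_pos: [0.6148, 0.0822, 0.0228]
tcp_rot: [0.554, 3.091, 0.001]
wrist_force: [-0.5, 0.6, 7.7]
finger_gap: 0.0206
finger_force: 29.0
```

```bash
python3 d.py .4173 -.2268 .21
```

```text
delta [ 0.0775 -0.3581 -0.1878] at [0.6148 0.0822 0.0228] t 8.1 j7 1.01 gap 0.0206
```

Scaled: -0.288 m is -0.48, -0.18 m is -0.3.

>>> {"name": "move_arm", "arguments": {"deltas": [[0,0,-0.0667,0,-1],[0,0,-0.1333,0,-1],[0,0,-0.2,0,-1],[0,0,-0.2667,0,-1],[0.0133,-0.06,-0.3,0,-1],[0.0267,-0.12,-0.3,0,-1],[0.04,-0.18,-0.3,0,-1],[0.0517,-0.24,-0.3,0,-1],[0.065,-0.3,-0.3,0,-1],[0.0783,-0.36,-0.3,0,-1],[0.0917,-0.42,-0.3,0,-1],[0.1033,-0.48,-0.3,0,-1]]}}

```text
t: 9.1
tool_pos: [0.4545, -0.1678, 0.202]
tcp_rot: [0.554, 3.091, -0.0]
wrist_force: [0.6, -0.3, -0.3]
finger_gap: 0.0209
finger_force: 29.9
```

```bash
python3 d.py .4173 -.2268 .14
```

```text
delta [ 0.0144 -0.0682  0.062 ] at [ 0.4545 -0.1678  0.202 ] t 9.1 j7 1.47 gap 0.0209
```

Scaled: -0.068 m is -0.1133, -0.06 m is -0.1.

>>> {"name": "move_arm", "arguments": {"deltas": [[0.0117,-0.0567,0,0,-1],[0.0233,-0.1,0,0,-1],[0.0233,-0.1133,0.0333,0,-1],[0.0233,-0.1133,0.0667,0,-1],[0.0233,-0.1133,0.1,0,-1],[0.0233,-0.1133,0.1,0,-1],[0.0233,-0.1133,0.1,0,-1],[0.0233,-0.1133,0.1,0,-1]]}}

```text
t: 9.77
tool_pos: [0.4194, -0.2255, 0.1422]
tcp_rot: [0.554, 3.092, -0.0]
wrist_force: [-0.3, 1.2, -0.4]
finger_gap: 0.0209
finger_force: 29.9
```

```bash
python3 d.py .4173 -.2268 .0855; python3 - <<'E'
from h import *
c=cams.camera("scene"); cv2.imwrite("pics/s4.png",cv2.resize(c["img"][90:290,70:270,::-1],None,fx=2.5,fy=2.5,interpolation=2))
E
```

```text
delta [ 0.0016 -0.0019  0.0567] at [ 0.4194 -0.2255  0.1422] t 9.77 j7 1.61 gap 0.0209
```

View pics/s4.png

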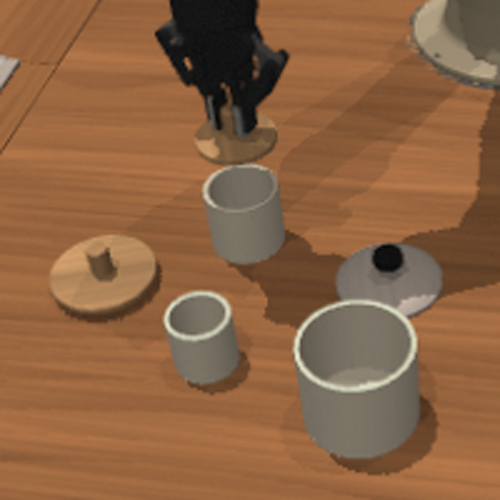

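Medium lid held level above can_medium (crop (235,135) above (243,190)); lower.

Scaled: 0.057 m is 0.095, 0.056 m is 0.0933.

>>> {"name": "move_arm", "arguments": {"deltas": [[0.0033,-0.0033,0.025,0,-1],[0.0033,-0.0033,0.045,0,-1],[0.0033,-0.0033,0.0583,0,-1],[0.0033,-0.0033,0.0683,0,-1],[0.0033,-0.0033,0.0767,0,-1],[0.0033,-0.0033,0.0833,0,-1],[0.0033,-0.0033,0.0883,0,-1],[0.0033,-0.0033,0.0933,0,-1],[0.0033,-0.0033,0.095,0,-1],[0.0033,-0.0033,0.095,0,-1]]}}

```text
t: 10.65
tool_pos: [0.4166, -0.2267, 0.0847]
tcp_rot: [0.554, 3.092, -0.0]
wrist_force: [-1.2, 0.8, 4.1]
finger_gap: 0.0209
finger_force: 30.5
```

Contact at the seat height (0.0847 against 0.085 expected). Release and rise.

Scaled: -0.12 m is -0.2, -0.09 m is -0.15.

>>> {"name": "move_arm", "arguments": {"deltas": [[0,0,0,0,-0.3],[0,0,0,0,0],[0,0,0,0,0.3],[0,0,0,0,0.3],[0,0,0,0,0.3],[0,0,-0.0333,0,0.3],[0,0,-0.0833,0,0.3],[0,0,-0.15,0,0.3],[0,0,-0.2,0,0.3],[0,0,-0.2,0,0.3]]}}

```text
t: 11.48
tool_pos: [0.4185, -0.2278, 0.2093]
tcp_rot: [0.554, 3.085, -0.003]
wrist_force: [1.7, 0.3, 0.1]
finger_gap: 0.0555
finger_force: 0.0
```

```bash
python3 d.py .495 -.3514 .13
```

```text
delta [-0.1141 -0.0893  0.0802] at [ 0.4185 -0.2278  0.2093] t 11.48 j7 1.61 gap 0.0555
```

Next is lid_biggest.

Scaled: 0.13 m is 0.2167, -0.114 m is -0.19.

>>> {"name": "move_arm", "arguments": {"deltas": [[-0.0467,-0.0367,0,0,0.3],[-0.0933,-0.0733,0,0,0.3],[-0.14,-0.11,0,0,0.3],[-0.175,-0.1367,0.0333,0,0.3],[-0.19,-0.1483,0.0833,0,0.3],[-0.19,-0.1483,0.1333,0,0.3],[-0.19,-0.1483,0.1833,0,0.3],[-0.19,-0.1483,0.2167,0,0.3],[-0.19,-0.1483,0.2167,0,0.3],[-0.19,-0.1483,0.2167,0,0.3],[-0.19,-0.1483,0.2167,0,0.3]]}}

```text
t: 12.4
tool_pos: [0.4929, -0.35, 0.0752]
tcp_rot: [0.554, 3.091, -0.001]
wrist_force: [0.7, -0.2, 0.4]
finger_gap: 0.0555
finger_force: 0.0
```

```bash
python3 d.py .495 -.3514 .022
```

```text
delta [-0.0024 -0.0006  0.0532] at [ 0.4929 -0.35    0.0752] t 12.4 j7 1.77 gap 0.0555
```

Scaled: 0.053 m is 0.0883, -0.001 m is -0.0017.

>>> {"name": "move_arm", "arguments": {"deltas": [[-0.0033,-0.0017,0.0333,0,0.3],[-0.0033,-0.0017,0.0667,0,0.3],[-0.0033,-0.0017,0.0883,0,0.3],[-0.0033,-0.0017,0.0883,0,0.3],[-0.0033,-0.0017,0.0883,0,-1],[-0.0033,-0.0017,0.0883,0,-1],[-0.0033,-0.0017,0.0883,0,-1],[-0.0033,-0.0017,0.0883,0,-1],[-0.0033,-0.0017,0.0883,0,-1],[-0.0033,-0.0017,0.0883,0,-1],[-0.0033,-0.0017,0.0883,0,-1]]}}

```text
t: 13.32
tool_pos: [0.4946, -0.352, 0.0228]
tcp_rot: [0.554, 3.09, -0.001]
wrist_force: [-0.7, -0.7, 8.0]
finger_gap: 0.0212
finger_force: 29.2
```

```bash
python3 d.py .6241 -.0748 .2
```

```text
delta [-0.0254  0.3048 -0.1773] at [ 0.4946 -0.352   0.0228] t 13.32 j7 1.77 gap 0.0212
```

Scaled: 0.29 m is 0.4833, 0.257 m is 0.4283.

>>> {"name": "move_arm", "arguments": {"deltas": [[0,0,-0.0667,0,-1],[0,0,-0.1333,0,-1],[0,0,-0.2,0,-1],[0,0,-0.2667,0,-1],[-0.005,0.05,-0.3,0,-1],[-0.01,0.1117,-0.3,0,-1],[-0.015,0.175,-0.3,0,-1],[-0.02,0.2383,-0.3,0,-1],[-0.025,0.3017,-0.3,0,-1],[-0.03,0.365,-0.3,0,-1],[-0.035,0.4283,-0.3,0,-1],[-0.0417,0.4833,-0.3,0,-1]]}}

```text
t: 14.32
tool_pos: [0.6187, -0.0851, 0.202]
tcp_rot: [0.552, 3.092, 0.001]
wrist_force: [0.4, 0.3, -1.5]
finger_gap: 0.0209
finger_force: 29.8
```

```bash
python3 d.py .6241 -.0748 .14
```

```text
delta [-0.0015  0.0115  0.062 ] at [ 0.6187 -0.0851  0.202 ] t 14.32 j7 1.29 gap 0.0209
```

>>> {"name": "move_arm", "arguments": {"deltas": [[-0.0017,0.0217,0,0,-1],[-0.0017,0.0217,0.0333,0,-1],[-0.0017,0.0217,0.0667,0,-1],[-0.0017,0.0217,0.1,0,-1],[-0.0017,0.0217,0.1,0,-1],[-0.0017,0.0217,0.1,0,-1],[-0.0017,0.0217,0.1,0,-1]]}}

```text
t: 14.9
tool_pos: [0.624, -0.0767, 0.1424]
tcp_rot: [0.555, 3.091, -0.0]
wrist_force: [0.0, -0.2, -1.0]
finger_gap: 0.0212
finger_force: 29.8
```

```bash
python3 d.py .6241 -.0748 .105; python3 - <<'E'
from h import *
c=cams.camera("scene"); cv2.imwrite("pics/s5.png",cv2.resize(c["img"][90:290,70:270,::-1],None,fx=2.5,fy=2.5,interpolation=2))
E
```

```text
delta [0.0006 0.0018 0.0374] at [ 0.624  -0.0767  0.1424] t 14.9 j7 1.28 gap 0.0212
```

View pics/s5.png

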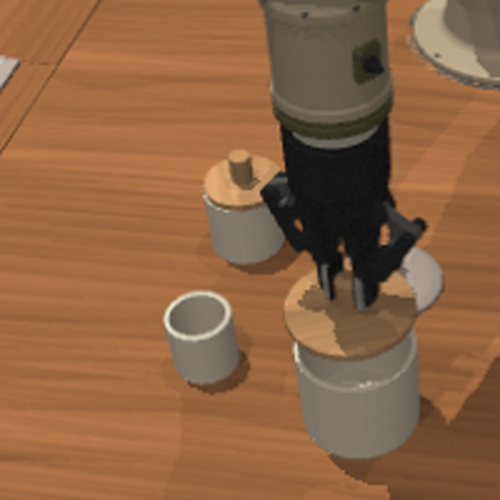

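lid_medium sits flat on its canister (crop (243,180)). lid_biggest is level above its canister. Lower it.

Scaled: 0.038 m is 0.0633, 0.036 m is 0.06.

>>> {"name": "move_arm", "arguments": {"deltas": [[0,0.0033,0.02,0,-1],[0,0.0033,0.0333,0,-1],[0,0.0033,0.0433,0,-1],[0,0.0033,0.05,0,-1],[0,0.0033,0.055,0,-1],[0,0.0033,0.06,0,-1],[0,0.0033,0.0633,0,-1],[0,0.0033,0.0633,0,-1],[0,0.0033,0.0633,0,-1]]}}

```text
t: 15.7
tool_pos: [0.6243, -0.0744, 0.1047]
tcp_rot: [0.554, 3.092, 0.0]
wrist_force: [-5.2, 1.1, 13.5]
finger_gap: 0.0208
finger_force: 31.3
```

Scaled: -0.11 m is -0.1833, -0.09 m is -0.15.

>>> {"name": "move_arm", "arguments": {"deltas": [[0,0,0,0,-0.3],[0,0,0,0,0],[0,0,0,0,0.3],[0,0,0,0,0.3],[0,0,0,0,0.3],[0,0,-0.0333,0,0.3],[0,0,-0.0833,0,0.3],[0,0,-0.15,0,0.3],[0,0,-0.1833,0,0.3],[0,0,-0.1833,0,0.3]]}}

```text
t: 16.53
tool_pos: [0.6267, -0.0747, 0.2182]
tcp_rot: [0.554, 3.085, 0.002]
wrist_force: [0.9, -0.5, 0.2]
finger_gap: 0.0555
finger_force: 0.0
```

```bash
python3 d.py .4714 .0806 .13;python3 d.py .4714 .0806 .13
```

```text
delta [0.2003 0.0914 0.0869] at [ 0.6267 -0.0747  0.2182] t 16.53 j7 1.27 gap 0.0555
delta [0.2003 0.0914 0.0869] at [ 0.6267 -0.0747  0.2182] t 16.53 j7 1.27 gap 0.0555
```

Scaled: 0.198 m is 0.33, 0.18 m is 0.3.

>>> {"name": "move_arm", "arguments": {"deltas": [[0.05,0.0233,0,0,0.3],[0.1,0.0467,0,0,0.3],[0.15,0.07,0,0,0.3],[0.2,0.0933,0,0,0.3],[0.25,0.1167,0.0167,0,0.3],[0.3,0.1367,0.05,0,0.3],[0.33,0.1517,0.1,0,0.3],[0.33,0.1517,0.15,0,0.3],[0.33,0.1517,0.2,0,0.3],[0.33,0.1517,0.2333,0,0.3],[0.33,0.1517,0.2333,0,0.3],[0.33,0.1517,0.2333,0,0.3]]}}

```text
t: 17.53
tool_pos: [0.4695, 0.0795, 0.0724]
tcp_rot: [-0.554, -3.09, 0.002]
wrist_force: [-0.5, 0.3, 0.4]
finger_gap: 0.0554
finger_force: 0.0
```

```bash
python3 d.py .4714 .0806 .022
```

```text
delta [-0.0016  0.0018  0.0504] at [0.4695 0.0795 0.0724] t 17.53 j7 0.95 gap 0.0554
```

Scaled: 0.05 m is 0.0833, -0.002 m is -0.0033.

>>> {"name": "move_arm", "arguments": {"deltas": [[-0.0033,0.0033,0.0333,0,0.3],[-0.0033,0.0033,0.0667,0,0.3],[-0.0033,0.0033,0.0833,0,0.3],[-0.0033,0.0033,0.0833,0,0.3],[-0.0033,0.0033,0.0833,0,-1],[-0.0033,0.0033,0.0833,0,-1],[-0.0033,0.0033,0.0833,0,-1],[-0.0033,0.0033,0.0833,0,-1],[-0.0033,0.0033,0.0833,0,-1],[-0.0033,0.0033,0.0833,0,-1],[-0.0033,0.0033,0.0833,0,-1]]}}

```text
t: 18.45
tool_pos: [0.4733, 0.0809, 0.0244]
tcp_rot: [0.554, 3.091, 0.001]
wrist_force: [-0.9, -0.9, 8.4]
finger_gap: 0.0209
finger_force: 29.6
```

```bash
python3 d.py .5807 -.2255 .2
```

```text
delta [-0.2074 -0.2498 -0.1755] at [0.4733 0.0809 0.0244] t 18.45 j7 0.95 gap 0.0209
```

Scaled: -0.224 m is -0.3733, -0.196 m is -0.3267.

>>> {"name": "move_arm", "arguments": {"deltas": [[0,0,-0.0667,0,-1],[0,0,-0.1333,0,-1],[0,0,-0.2,0,-1],[0,0,-0.2667,0,-1],[-0.0383,-0.0467,-0.3,0,-1],[-0.0767,-0.0933,-0.3,0,-1],[-0.1167,-0.14,-0.3,0,-1],[-0.155,-0.1867,-0.3,0,-1],[-0.195,-0.2333,-0.3,0,-1],[-0.2333,-0.28,-0.3,0,-1],[-0.2717,-0.3267,-0.3,0,-1],[-0.3117,-0.3733,-0.3,0,-1]]}}

```text
t: 19.45
tool_pos: [0.5702, -0.1958, 0.2039]
tcp_rot: [0.554, 3.092, 0.0]
wrist_force: [0.2, 0.3, -1.5]
finger_gap: 0.0207
finger_force: 29.8
```

```bash
python3 d.py .582 -.2258 .13
```

```text
delta [-0.0214 -0.024   0.0739] at [ 0.5702 -0.1958  0.2039] t 19.45 j7 1.48 gap 0.0207
```

Scaled: 0.074 m is 0.1233, 0.05 m is 0.0833.

>>> {"name": "move_arm", "arguments": {"deltas": [[-0.02,-0.0233,0,0,-1],[-0.035,-0.0417,0,0,-1],[-0.035,-0.0417,0.05,0,-1],[-0.035,-0.0417,0.0833,0,-1],[-0.035,-0.0417,0.1233,0,-1],[-0.035,-0.0417,0.1233,0,-1],[-0.035,-0.0417,0.1233,0,-1],[-0.035,-0.0417,0.1233,0,-1]]}}

```text
t: 20.12
tool_pos: [0.5819, -0.2245, 0.1305]
tcp_rot: [0.553, 3.092, 0.0]
wrist_force: [0.5, -0.2, -0.1]
finger_gap: 0.0209
finger_force: 29.8
```

```bash
python3 d.py .582 -.2258 .0764; python3 - <<'E'
from h import *
c=cams.camera("scene"); cv2.imwrite("pics/s6.png",cv2.resize(c["img"][90:290,70:270,::-1],None,fx=2.5,fy=2.5,interpolation=2))
E
```

```text
delta [-0.0005 -0.0012  0.0541] at [ 0.5819 -0.2245  0.1305] t 20.12 j7 1.53 gap 0.0209
```

View pics/s6.png

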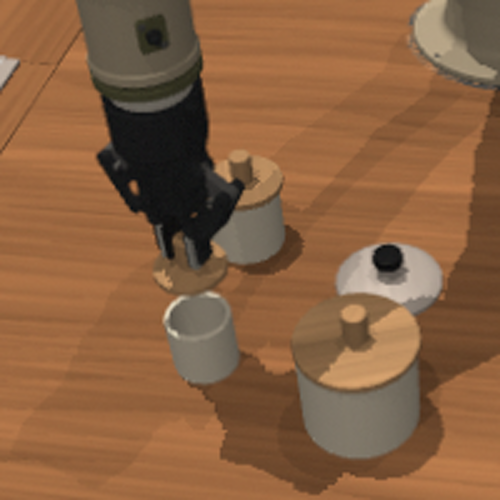

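lid_biggest sits flat (crop (355,340)). lid_small is level above can_small. Lower it.

Scaled: 0.054 m is 0.09, 0.052 m is 0.0867.

>>> {"name": "move_arm", "arguments": {"deltas": [[0,-0.0017,0.025,0,-1],[0,-0.0017,0.045,0,-1],[0,-0.0017,0.0583,0,-1],[0,-0.0017,0.0683,0,-1],[0,-0.0017,0.0767,0,-1],[0,-0.0017,0.0817,0,-1],[0,-0.0017,0.0867,0,-1],[0,-0.0017,0.09,0,-1],[0,-0.0017,0.09,0,-1],[0,-0.0017,0.09,0,-1]]}}

```text
t: 21.0
tool_pos: [0.5812, -0.2261, 0.0763]
tcp_rot: [0.555, 3.091, -0.0]
wrist_force: [-1.7, 0.4, 7.3]
finger_gap: 0.0207
finger_force: 30.6
```

Seat contact at the expected height. Release, rise and clear the views.

Scaled: -0.18 m is -0.3, -0.17 m is -0.2833.

>>> {"name": "move_arm", "arguments": {"deltas": [[0,0,0,0,-0.3],[0,0,0,0,0],[0,0,0,0,0.3],[0,0,0,0,0.3],[0,0,0,0,0.3],[0,0,-0.0333,0,0.3],[0,0,-0.0833,0,0.3],[0,0,-0.15,0,0.3],[0,0,-0.2167,0,0.3],[0,0,-0.2833,0,0.3],[0.05,0.05,-0.3,0,0.3],[0.1,0.1,-0.3,0,0.3]]}}

```text
t: 22.0
tool_pos: [0.5484, -0.1528, 0.2588]
tcp_rot: [0.56, 3.084, -0.001]
wrist_force: [1.0, 1.3, -0.5]
finger_gap: 0.0557
finger_force: 0.0
```

Scaled: 0.28 m is 0.4667, 0.24 m is 0.4.

>>> {"name": "move_arm", "arguments": {"deltas": [[0,0.0667,0,0,0.3],[0,0.1333,0,0,0.3],[0,0.2,0,0,0.3],[0,0.2667,0,0,0.3],[0,0.3333,0,0,0.3],[0,0.4,0,0,0.3],[0,0.4667,0,0,0.3],[0,0.4667,0,0,0.3],[0,0.4667,0,0,0.3],[0,0.4667,0,0,0.3]]}}

```text
t: 22.83
tool_pos: [0.6437, 0.1112, 0.2549]
tcp_rot: [-0.554, -3.092, 0.001]
wrist_force: [0.1, -0.3, -0.5]
finger_gap: 0.0554
finger_force: 0.0
```

```bash
python3 - <<'E'
from h import *
S=cams.camera("scene")["img"]; T=cams.camera("top")["img"]
cv2.imwrite("pics/s7.png",cv2.resize(S[90:310,80:460,::-1],None,fx=2,fy=2,interpolation=2))
cv2.imwrite("pics/t7.png",cv2.resize(T[100:240,110:420,::-1],(775,350),interpolation=2))
E
```

```text
(no output)
```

View pics/s7.png

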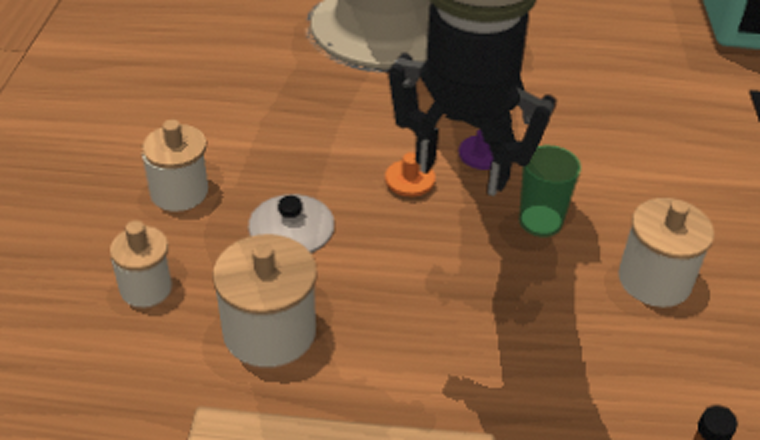

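View pics/t7.png

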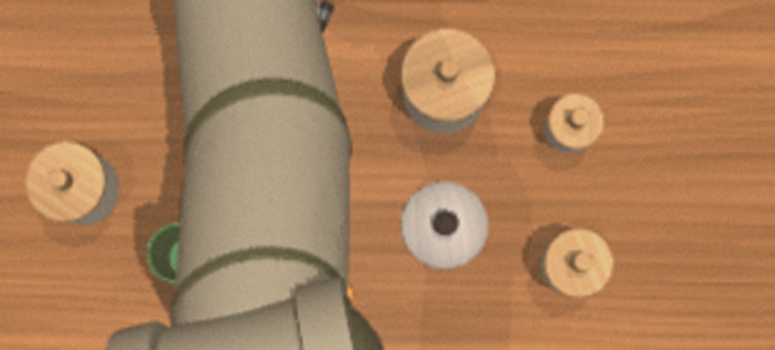

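All four lids look seated. can_medium shows a sliver of rim at (147,160), so I check centring numerically.

```bash
python3 - <<'E'
from h import *
for cam in("top","scene"):
  c=cams.camera(cam); lab=cv2.cvtColor(cv2.bilateralFilter(c["img"],5,30,3),cv2.COLOR_RGB2LAB).astype(int)
  for n,p,h,r in[("big",(.6241,-.0748),.09,.053),("lar",(.5016,.3583),.08,.046),("med",(.4173,-.2268),.07,.039),("sm",(.5807,-.2255),.06,.032)]:
    z=h+.008; yy,xx=np.mgrid[:384,:512]; P=plane(c,np.c_[xx.ravel(),yy.ravel()],z)
    d=np.hypot(*(P-p).T).reshape(384,512); L,a,b=lab[...,0],lab[...,1],lab[...,2]
    m=((d<r*1.25)&(a<143)&(b>140)).astype(np.uint8); m=cv2.morphologyEx(m,cv2.MORPH_OPEN,np.ones((3,3),np.uint8))
    k=max(cv2.findContours(m,cv2.RETR_EXTERNAL,cv2.CHAIN_APPROX_NONE)[0],key=cv2.contourArea).reshape(-1,2)
    if cam=="scene":  # far side hidden behind knob, near side shows disc edge: fit the side rays
        v=plane(c,k,z)-p; o=(-c["R"].T@c["t"])[:2]-p; o/=np.linalg.norm(o); k=k[(v@o<.6*r)&~((v@o<-.5*r)&(abs(v@[-o[1],o[0]])<.5*r))]
    q,e=circ(plane(c,k,z)); print(cam,n,"offset mm",np.round((q[:2]-p)*1000,1),"r",round(q[2]*1000,1),"rms",round(e*1000,1))
E
```

```text
top big offset mm [0.7 5.4] r 55.2 rms 3.7
top lar offset mm [-1.  -0.4] r 45.2 rms 1.7
top med offset mm [0.4 6.8] r 40.9 rms 2.1
top sm offset mm [-2.  5.] r 33.1 rms 2.3
scene big offset mm [2.  1.4] r 52.9 rms 1.4
scene lar offset mm [1.  1.6] r 45.5 rms 1.4
scene med offset mm [-1.   2.2] r 38.7 rms 1.7
scene sm offset mm [-0.2  1.1] r 31.7 rms 1.2
```

The scene view gives offsets under 2.5 mm, with disc radii matching at seated height. The top fits on the right-hand canisters (5–7 mm toward +y) are polluted by the visible canister wall, shown by the oversized radii and high rms. Handing in.

```bash
python3 -c "
from plant import ctrl
print(ctrl.hand_in())"
```

```text
the job is handed in; nothing more can be done
None
```

The job is handed in: the last pictures show all four wooden lids seated flat on the canisters of their own size, within about 2.5 mm of centre by my measurement, and the glass and pan lid were not touched; no pass or fail result came back.

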